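# Load the label spindle on the bookshop counter

### The arm

A 6-joint arm with a two-finger parallel gripper is mounted at the origin on the work surface. World frame = base frame: x ahead of the robot, y to its left, z up, the work surface at z = 0. Lengths are in m, angles in rad, forces in N, time in s.
With the tool pointing down it reaches from about 0.3 to 0.825 m from the base axis. Payload 5.4 kg.
Tool frame: the origin (TCP) lies midway between the tips of the shut fingers; the grasp point (between the pads) lies arm.grip_depth behind it (arm.grip_depth is the distance from the TCP to the grasp point, in m); z points along the fingers, y is the direction in which the jaws open and shut (so a half turn about z gives the same grasp; the last joint's range is limited). The gripper opens to 92 mm and grips with 3 to 60 N. Pads are 20 mm wide; open, the fingers measure 128 mm over their backs; the gripper's body (75 mm by 189 mm) begins 69 mm behind the grasp point.
Start: joints at [-1.342, 0.158, 1.597, -0, 1.386, -0.21], TCP at [0.244, -0.521, 0.18] pointing down, gripper open.
Joint ranges: [-2.91, 2.91], [-0.94, 2.29], [0.18, 2.7], [-1.29, 4.43], [0.17, 2.64], [-3, 3]. Speed limits (rad/s): [2.57, 2.57, 3.14, 3.14, 3.14, 3.14].

### API

Orientations are given as [roll, pitch, yaw] about the fixed x, y, z axes, in that order (R = Rz(yaw) Ry(pitch) Rx(roll)).
In Python, from rig import arm, command_gripper, kinematics, observe, viewer, job gives the robot as it stands. Calls block until the motion is done:
- arm.move_to(position, orientation): joint-space move of the TCP to a pose.
- arm.move_straight(position, rotation=None, v=0.15, contact_N=None): straight line of the TCP; rotation=None keeps the orientation; v is the mean speed in m/s. With contact_N (N) it stops when the force on the tool has changed by that much, and returns True; else False.
- arm.set_joints(angles): joint-space move.
- command_gripper(opening, grasp_force=None): finger opening in m; grasp_force is the grip in N (None keeps the last); returns when the fingers have stopped.
- arm.sleep(seconds).
- kinematics.solve_ik(position, orientation): joint angles nearest the present ones, or None.
- observe(): the state.
- viewer.camera(name): name is "side" or "top"; returns a dict with "img" (480x640x3 uint8, red, green, blue), "fx", "fy", "cx", "cy" (pixels), "extrinsics" (4x4, takes a point from world to camera coordinates). Camera axes: x right, y up, looking along -z (the intrinsics and any distortion apply to the point x, -y, -z); pixel columns grow to the right and rows downward; lengths in m; the calibration is good to about 2 mm. A picture is of the moment at which its call begins. There is no depth.
A pose or a line that the arm cannot do raises arm.IKError and nothing moves.
- job.sign_off(): hands the job in, once; it reports no verdict.
The state is a dict: "time_s": time; "joint_positions": joint angles; "qvel": joint speeds; "tau": joint torques, N m; "ee_pos": TCP position; "eef_rot": TCP orientation; "wrist_force": force on the tool from outside, world axes, zero at the start; "moment": the same for the moment, N m; "opening": finger opening in m.
Only numpy, scipy, OpenCV 4.12 (cv2) and the standard library are available. Lean on these libraries where they do the work, as an engineer would, in place of code of your own. Each camera call takes 0.05 s, during which the arm holds its last target. There are 200 camera calls.

### The job

On the bookshop counter, load the label spindle: thread the blue label roll over the upright steel post first and lower it fully home onto the foot, then thread the red roll over the same post until it rests flat on the blue one. Lower each roll all the way before letting go rather than dropping it, and leave the green roll where it stands.

Things in the scene. Friction and masses are not known exactly. Their poses are not given: they have to be found in the camera images.
- blue_roll_center (a point): Centre (half-way up, on the hole's axis) of the blue roll of price labels: a rigid ring 62 mm across and 44 mm tall with an upright 36 mm hole right through it, a pale thin core and small white labels round its side. The largest roll, about 90 g. It stands loose and upright on the counter; its z axis is the axis of the hole. Gripped across its outside.
- red_roll_center (a point): Centre (half-way up, on the hole's axis) of the red roll of price labels: a rigid ring 50 mm across and 44 mm tall with an upright 36 mm hole right through it, a pale thin core and small white labels round its side. The smallest roll, about 50 g. It stands loose and upright on the counter; its z axis is the axis of the hole. Gripped across its outside.
- green_roll_center (a point): Centre (half-way up, on the hole's axis) of the green roll of price labels: a rigid ring 56 mm across and 44 mm tall with an upright 36 mm hole right through it, a pale thin core and small white labels round its side. A bystander, to be left alone. It stands loose and upright on the counter; its z axis is the axis of the hole. Gripped across its outside.
- spindle_seat (a point): The label spindle, fixed to the counter: a dark round foot 100 mm across and 12 mm thick, with a bare steel post 16 mm in diameter standing upright from its middle to 75 mm above the foot, round at the tip. This point lies on the post's axis at the top face of the foot, where the first roll rests; z is up along the post. Seated, the two rolls reach 88 mm above this point. Nothing else within 110 mm of the post's axis, or of a roll's axis, is taller than 60 mm.

How it is judged:
On the way, in this order (a step that is already met when the one before it is completed fails the run):
1. the blue roll is threaded on the post, flat on the foot (horizontal distance between blue_roll_center and spindle_seat below 0.015 m and z of blue_roll_center in the frame of spindle_seat between 0.014 and 0.03 m and angle between the z axis of blue_roll_center and the z axis of spindle_seat, either way round below 0.17 rad), for 0.2 s.
2. the red roll is threaded on the post, flat on the blue roll (all of step 1 and horizontal distance between red_roll_center and spindle_seat below 0.015 m and z of red_roll_center in the frame of spindle_seat between 0.058 and 0.074 m and angle between the z axis of red_roll_center and the z axis of spindle_seat, either way round below 0.17 rad), for 0.2 s.
At the end, for the whole second after the job is handed in: The blue roll lies on the foot and the red roll on the blue one, both round the post (centres within 15 mm of its axis, heights within 8 mm of fully home, within 10 degrees of level), released and at rest; the green roll is within 30 mm of where it began (all of step 2 and linear speed of each of blue_roll, red_roll below 0.02 m/s and distance of green_roll_center from where it was at the start of the episode below 0.03 m); the robot touches nothing.
It fails at once if the blue or red roll is dropped (falls free of the fingers faster than 0.7 m/s, about 25 mm of fall) ((linear speed of blue_roll above 0.7 m/s and contact force between blue_roll and the fingers below 0.05 N) or (linear speed of red_roll above 0.7 m/s and contact force between red_roll and the fingers below 0.05 N)).
It fails at once if the green roll is moved more than 30 mm (distance of green_roll_center from where it was at the start of the episode above 0.03 m).
It also fails if it takes over 56 s, if anything falls off the work surface, if the arm or the gripper's body presses on something with over 40 N, if the wrist force passes 120 N, or if a joint passes its speed limit or range.

## Working session

There is one attempt and no reset: what is moved stays moved. The work goes in short steps, each a Python script; the robot and the scene stay as the last script left them, time stands still between calls to the robot, and variables do not carry over. Pictures are saved under pics/ and viewed, about 8 in all and at most 12, crops included, and the job is handed in when it is done.

```bash
ls; mkdir -p pics; python3 - <<'E'
from rig import arm, observe, viewer
import cv2
for n in("side","top"):
    c=viewer.camera(n); cv2.imwrite(f"pics/{n}0.png",c["img"][:,:,::-1]); print(n,c["fx"],c["fy"],c["cx"],c["cy"],c["extrinsics"],[k for k in c])
print(observe(),arm.grip_depth)
E
```

```text
pics
side 555.8097797352889 555.8097797352889 319.7591240309493 240.07739070698378 [[-0.95248067 -0.30410468  0.01734703  0.5155791 ]
 [ 0.23237627 -0.68864096  0.68685872 -0.19131826]
 [-0.19693108  0.65825069  0.72658391 -0.7835151 ]
 [ 0.          0.          0.          1.        ]] ['img', 'fx', 'fy', 'cx', 'cy', 'extrinsics']
top 483.0719444771203 483.0719444771203 312.72210573804193 237.62574732610238 [[ 0.01906579 -0.99961339 -0.02023774 -0.03402467]
 [ 0.99735096  0.01759371  0.07057991 -0.53424954]
 [-0.07019656 -0.02152979  0.99730081 -0.92388196]
 [ 0.          0.          0.          1.        ]] ['img', 'fx', 'fy', 'cx', 'cy', 'extrinsics']
{'time_s': 0.1, 'joint_positions': array([-1.34212055e+00,  1.58973944e-01,  1.59810481e+00, -1.98010107e-05,
        1.38618198e+00, -2.10094336e-01]), 'qvel': array([ 0.00121581, -0.00206887, -0.00236427,  0.00064746,  0.00143016,
       -0.00151192]), 'tau': array([ 1.14114714e-04, -3.86498415e+01, -3.22960317e+01,  7.03627872e-02,
        3.39085737e-02, -6.22452967e-05]), 'ee_pos': array([ 0.24410927, -0.51992801,  0.17902495]), 'eef_rot': array([-3.13995720e+00, -3.28850600e-04,  4.38773491e-01]), 'wrist_force': array([ 0.84317095, -0.49649731, -0.92065748]), 'moment': array([-0.03497956, -0.00656814, -0.01969783]), 'opening': 0.09160831618640407} 0.0187
```

View pics/top0.png

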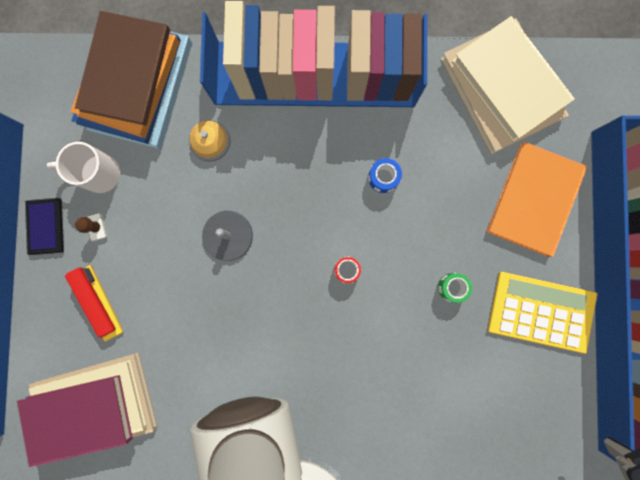

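View pics/side0.png

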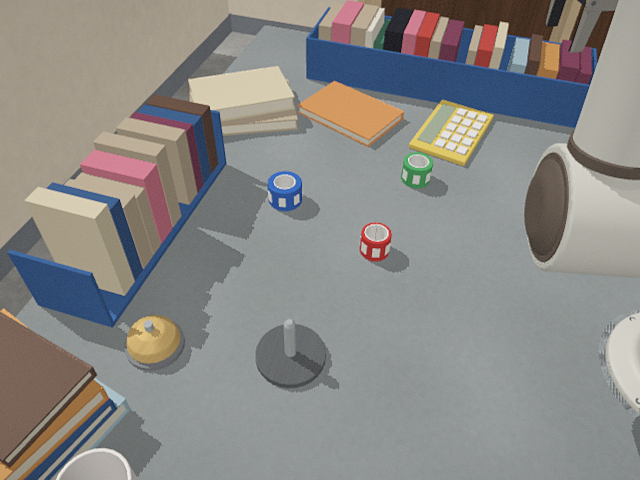

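Top view: blue at (386,175), red at (348,270), green at (456,289), foot at (227,236) and post tip near (221,232). Side view: blue (285,190), red (376,241), green (417,170), foot (291,355), tip (290,322). Next I'll fit the known cylinder shapes to the segmented hulls in both views.

```bash
cat > h.py <<'E'
import numpy as np, cv2
from scipy.optimize import least_squares
from rig import viewer
def project(c,P):
    P=np.atleast_2d(P); q=P@c["extrinsics"][:3,:3].T+c["extrinsics"][:3,3]
    return np.c_[c["cx"]+c["fx"]*q[:,0]/-q[:,2], c["cy"]-c["fy"]*q[:,1]/-q[:,2]]
def cyl(x,y,z0,z1,r):
    t=np.linspace(0,2*np.pi,60)
    return np.vstack([np.c_[x+r*np.cos(t),y+r*np.sin(t),0*t+z] for z in (z0,z1)])
def feat(pts):
    h=cv2.convexHull(np.float32(pts)); m=cv2.moments(h)
    return np.array([m["m10"]/m["m00"],m["m01"]/m["m00"]]),m["m00"]
def mask(img,kind):
    H=cv2.cvtColor(img,cv2.COLOR_RGB2HSV).astype(int); h,s,v=H[...,0],H[...,1],H[...,2]
    return {"blue":(abs(h-112)<10)&(s>150)&(v>70),"red":((h<6)|(h>174))&(s>150)&(v>70),"green":(abs(h-70)<15)&(s>120)&(v>50),
            "foot":(s<60)&(v<86)}[kind].astype(np.uint8)
def pick(img,kind,uv,rad=45):
    m=mask(img,kind); w=np.zeros_like(m); cv2.circle(w,tuple(int(i) for i in uv),rad,1,-1); m&=w
    n,l,st,_=cv2.connectedComponentsWithStats(m)
    keep=[i for i in range(1,n) if st[i,4]>=15]
    ys,xs=np.where(np.isin(l,keep)); return np.c_[xs,ys]
def locate(cams,kind,guess,z0,z1,r,rad=45):
    obs={n:feat(pick(c["img"],kind,guess[n],rad)) for n,c in cams.items() if n in guess}
    f=lambda p:np.concatenate([feat(project(cams[n],cyl(*p,z0,z1,r)))[0]-o[0] for n,o in obs.items()])
    s=least_squares(f,[.5,0],diff_step=1e-3); 
    ar={n:round(o[1]/feat(project(cams[n],cyl(*s.x,z0,z1,r)))[1],2) for n,o in obs.items()}
    return s.x,s.fun,ar
R=dict(blue=.031,red=.025,green=.028)
E
python3 - <<'E'
from h import *
np.set_printoptions(precision=4,suppress=True)
cams={n:viewer.camera(n) for n in("side","top")}
G=dict(blue=((285,190),(386,175)),red=((376,241),(348,270)),green=((417,170),(456,289)),foot=((291,355),(227,236)))
for k,(s,t) in G.items():
    a=(0,.044,R[k]) if k in R else (0,.012,.05)
    rad=30 if k in R else 42
    print(k,*locate(cams,k,dict(side=s,top=t),*a,rad))
    for n,uv in(("side",s),("top",t)): print("   ",n,locate(cams,k,{n:uv},*a,rad)[0], np.r_[pick(cams[n]["img"],k,uv,rad).min(0),pick(cams[n]["img"],k,uv,rad).max(0)])
# post tip triangulate
tip=dict(side=(290,321),top=(221,232))
s=least_squares(lambda p:np.concatenate([project(cams[n],p)[0]-tip[n] for n in tip]),[.5,.2,.08]);print("tip",s.x,s.fun)
t=np.hstack([cv2.resize(cams[n]["img"][v-60:v+60,u-60:u+60],(380,380),interpolation=cv2.INTER_NEAREST) for n,(u,v) in(("side",G["foot"][0]),("top",G["foot"][1]))])
cv2.imwrite("pics/foot.png",t[:,:,::-1])
print(cams["top"]["img"][[225,245,258,248],[240,240,213,262]],cams["side"]["img"][[340,365,385],[275,290,333]])
E
```

```text
blue [ 0.66   -0.1626] [ 0.0472  0.0745  0.034  -0.0658] {'side': 0.88, 'top': 0.84}
    side [ 0.6601 -0.1628] [268 172 301 210]
    top [ 0.6598 -0.1626] [370 158 401 191]
red [ 0.4742 -0.0918] [ 0.3898  0.2026  0.0644 -0.4877] {'side': 0.88, 'top': 0.86}
    side [ 0.4749 -0.092 ] [360 223 390 260]
    top [ 0.4733 -0.0917] [335 258 360 282]
green [ 0.4444 -0.2985] [ 0.3137  0.1108  0.014  -0.3353] {'side': 0.87, 'top': 0.82}
    side [ 0.445  -0.2987] [401 153 432 187]
    top [ 0.4437 -0.2985] [439 274 471 302]
foot [0.5207 0.1626] [ 4.0989 -1.5631 -3.7327 -5.0257] {'side': 0.36, 'top': 0.07}
    side [0.5253 0.1667] [261 352 324 387]
    top [0.5109 0.1549] [216 239 228 259]
tip [0.5383 0.1422 0.083 ] [ 0.2994  0.0519 -0.077  -0.4117]
[[ 99 101 103]
 [103 105 108]
 [108 111 111]
 [144 150 149]] [[101 104 108]
 [105 108 108]
 [107 110 113]]
```

View pics/foot.png

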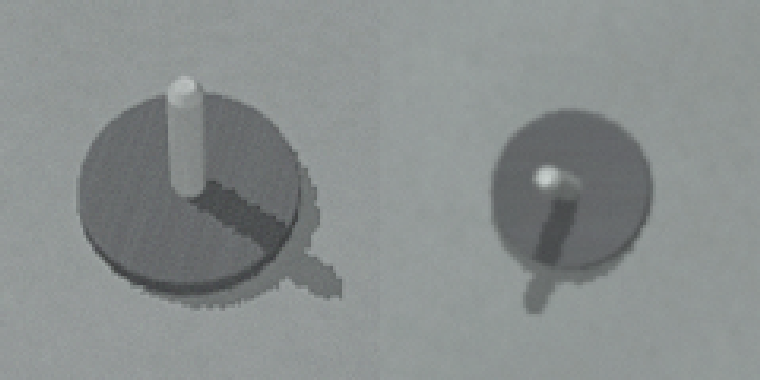

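The side crop shows the foot spanning columns 255.6–325.7 and rows 324–388. The top crop shows columns 202–253 and rows 210.7–261.3. The post is clear in both, so I'll fit the foot outline and check it against the post.

```bash
python3 - <<'E'
from h import *
np.set_printoptions(precision=4,suppress=True)
cams={n:viewer.camera(n) for n in("side","top")}
B=dict(side=(255.6,325.7,324.,388.1),top=(202,253.,210.7,261.3))
def bb(n,p):
    q=project(cams[n],cyl(*p,0,.012,.05)); return np.array([q[:,0].min(),q[:,0].max(),q[:,1].min(),q[:,1].max()])
for ns in(["side"],["top"],["side","top"]):
    s=least_squares(lambda p:np.concatenate([bb(n,p)-np.array(B[n])+.5 for n in ns]),[.53,.14]); print(ns,s.x,s.fun)
p=s.x
for n in cams: print(n,"post base, tip",project(cams[n],[[*p,.012],[*p,.087]]).ravel(), bb(n,p))
from rig import kinematics
for q,z in(([.66,-.163],.02),([.474,-.092],.02),(p,.03),(p,.2)):
    for yaw in np.arange(-90,90,30): print(q,z,yaw,kinematics.solve_ik([*q,z],[np.pi,0,np.radians(yaw)]))
E
```

```text
['side'] [0.5389 0.1454] [-0.3941  0.3989 -0.8899  0.7142]
['top'] [0.5368 0.146 ] [-0.1784  0.1798 -0.0411  0.0396]
['side', 'top'] [0.5381 0.1457] [ 0.0242  0.8442 -0.6174  1.0358 -0.0217  0.33   -0.7263 -0.6469]
side post base, tip [290.667  352.2278 289.4864 321.3929] [255.1242 326.0442 322.8826 388.6358]
top post base, tip [226.7071 234.6523 218.5446 231.4866] [201.4783 252.83   209.4737 260.1531]
[0.66, -0.163] 0.02 -90 [-0.4194  0.5733  1.3956 -0.      1.1726  2.7222]
[0.66, -0.163] 0.02 -60 [-0.4194  0.5733  1.3956 -0.      1.1726  2.1986]
[0.66, -0.163] 0.02 -30 [-0.4194  0.5733  1.3956 -0.      1.1726  1.675 ]
[0.66, -0.163] 0.02 0 [-0.4194  0.5733  1.3956 -0.      1.1726  1.1514]
[0.66, -0.163] 0.02 30 [-0.4194  0.5733  1.3956 -0.      1.1726  0.6278]
[0.66, -0.163] 0.02 60 [-0.4194  0.5733  1.3956 -0.      1.1726  0.1042]
[0.474, -0.092] 0.02 -90 [-0.4427  0.1158  1.9868 -0.      1.039   2.6989]
[0.474, -0.092] 0.02 -60 [-0.4427  0.1158  1.9868 -0.      1.039   2.1753]
[0.474, -0.092] 0.02 -30 [-0.4427  0.1158  1.9868 -0.      1.039   1.6517]
[0.474, -0.092] 0.02 0 [-0.44
[... 287 characters left out ...]
  2.6657]
[0.5381 0.1457] 0.03 -30 [ 0.0477  0.2787  1.7721 -0.      1.0908  2.1421]
[0.5381 0.1457] 0.03 0 [ 0.0477  0.2787  1.7721 -0.      1.0908  1.6185]
[0.5381 0.1457] 0.03 30 [ 0.0477  0.2787  1.7721 -0.      1.0908  1.0949]
[0.5381 0.1457] 0.03 60 [ 0.0477  0.2787  1.7721 -0.      1.0908  0.5713]
[0.5381 0.1457] 0.2 -90 None
[0.5381 0.1457] 0.2 -60 [ 0.0477  0.0997  1.6216 -0.      1.4203  2.6657]
[0.5381 0.1457] 0.2 -30 [ 0.0477  0.0997  1.6216 -0.      1.4203  2.1421]
[0.5381 0.1457] 0.2 0 [ 0.0477  0.0997  1.6216 -0.      1.4203  1.6185]
[0.5381 0.1457] 0.2 30 [ 0.0477  0.0997  1.6216 -0.      1.4203  1.0949]
[0.5381 0.1457] 0.2 60 [ 0.0477  0.0997  1.6216 -0.      1.4203  0.5713]
```

The foot fit gives the post at about (0.538, 0.145), and triangulating the tip gives (0.538, 0.142). These agree within 3 mm, against 10 mm of radial clearance. Now I'll pick the blue roll.

```bash
cat > m.py <<'E'
import numpy as np
from rig import arm, command_gripper, observe
D=[np.pi,0,0]
POST=np.array([.538,.144])
def st(tag):
    o=observe(); print(tag,round(o["time_s"],2),"p",o["ee_pos"].round(4),"rot",o["eef_rot"].round(3),"F",o["wrist_force"].round(2),"op",round(o["opening"],4),flush=True); return o
def pick(xy,zup=.16,ztcp=.0085):
    command_gripper(.092,25); arm.move_to([*xy,zup],D); st("above")
    arm.move_straight([*xy,.07],v=.15); arm.move_straight([*xy,ztcp],v=.06); st("down")
    command_gripper(.03,25); st("grip")
    arm.move_straight([*xy,zup],v=.12); st("up")
E
python3 - <<'E'
from m import *
import cv2; from rig import viewer
pick([.66,-.1626])
arm.move_straight([*POST,.16],v=.2); arm.sleep(.3); st("over post")
for n in("side","top"): cv2.imwrite(f"pics/{n}1.png",viewer.camera(n)["img"][:,:,::-1])
E
```

```text
above 2.5 p [ 0.6597 -0.1636  0.1601] rot [ 3.141e+00 -0.000e+00 -1.000e-03] F [-0.26  0.03 -0.03] op 0.0918
down 4.42 p [ 0.6605 -0.1628  0.0091] rot [ 3.141e+00 -1.000e-03 -0.000e+00] F [-0.56  0.74 -1.  ] op 0.0919
grip 5.43 p [ 0.661  -0.1626  0.0097] rot [ 3.141e+00 -2.000e-03  0.000e+00] F [0.1  1.93 5.48] op 0.0301
up 6.85 p [ 0.6594 -0.1623  0.1587] rot [-3.141e+00  2.000e-03 -0.000e+00] F [0.56 0.53 0.71] op 0.0296
over post 8.95 p [0.5381 0.1437 0.16  ] rot [ 3.142e+00  0.000e+00 -1.000e-03] F [-0.19  0.16  0.62] op 0.0301
```

View pics/side1.png

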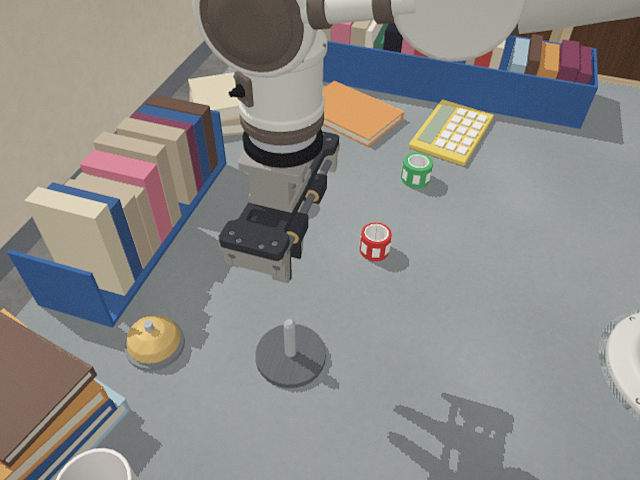

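View pics/top1.png

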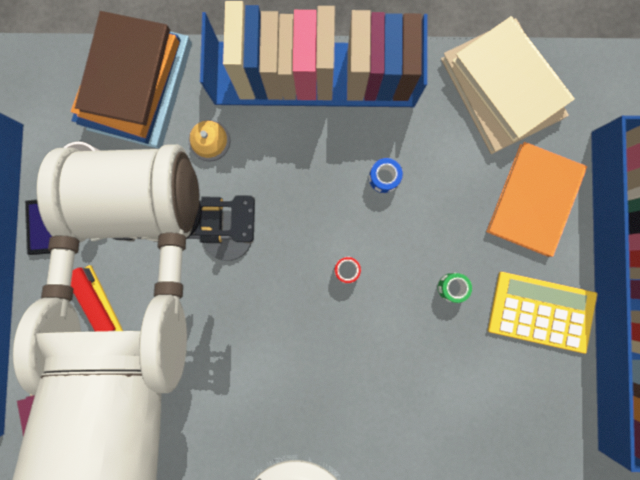

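```bash
python3 - <<'E'
from h import *
cams={n:viewer.camera(n) for n in("side","top")}
for n,c in cams.items():
    print(n,project(c,[[.538,.144,.16],[.538,.144,.10]]).round(1).tolist(),project(c,[.66,-.1626,.022]).round(1))
    m=mask(c["img"],"blue"); k,l,s,ce=cv2.connectedComponentsWithStats(m)
    print([(s[i].tolist()) for i in range(1,k) if 30<s[i,4]<1500])
E
```

```text
side [[288.7, 285.6], [289.8, 314.6]] [[284.8 190.8]]
[[500, 36, 15, 34, 188], [101, 400, 14, 13, 31], [101, 407, 16, 16, 42], [49, 413, 51, 49, 124], [69, 436, 20, 20, 44], [45, 456, 24, 24, 54], [25, 458, 25, 22, 43]]
top [[210.2, 227.9], [217.9, 231.0]] [[384.6 174.9]]
[[73, 115, 78, 28, 281], [370, 158, 32, 34, 415]]
```

The roll wasn't picked up: the opening went to 0.030 and blue still stands unmoved at (386,175) in the top view. The gripper is where the kinematics predict, at about (210,228) in the top view. I'll go back and look at the grasp itself before lifting again.

```bash
python3 - <<'E'
from m import *
import cv2; from rig import viewer
xy=[.66,-.1626]
command_gripper(.092,25); arm.move_straight([*xy,.14],v=.25); arm.move_straight([*xy,.0085],v=.1); st("down")
a=viewer.camera("side")["img"]
for w in(.07,.06,.05): command_gripper(w,25); st(w)
b=viewer.camera("side")["img"]
crop=lambda i:cv2.resize(i[80:240,200:370],None,fx=2.3,fy=2.3,interpolation=cv2.INTER_CUBIC)
cv2.imwrite("pics/grasp.png",np.hstack([crop(a),crop(b)])[:,:,::-1])
E
```

```text
down 13.1 p [ 0.6607 -0.1629  0.0095] rot [ 3.141e+00 -2.000e-03  0.000e+00] F [-0.17 -0.01  0.93] op 0.0918
0.07 13.66 p [ 0.66   -0.1626  0.0085] rot [-3.142  0.    -0.   ] F [-0.57  0.07  0.43] op 0.0703
0.06 14.02 p [ 0.6605 -0.163   0.0095] rot [ 3.141e+00 -1.000e-03  0.000e+00] F [-1.49 -0.4   5.6 ] op 0.0603
0.05 14.37 p [ 0.6613 -0.1645  0.01  ] rot [ 3.139e+00 -3.000e-03 -0.000e+00] F [ 0.08 -2.9   6.39] op 0.0498
```

View pics/grasp.png

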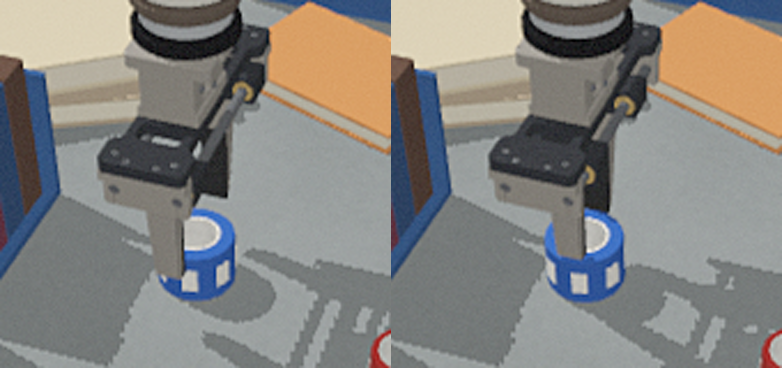

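The crops show the near finger's tip ending at the roll's top rim when closed (about (288,192) in the full image). It rests on the roll rather than beside it, which fits Fz ≈ +6 N. I'll check where the finger tip really is against the reported TCP.

```bash
python3 - <<'E'
from h import *
from m import *
c=viewer.camera("side"); t=viewer.camera("top")
for op in(.092,.05):
  for z in(.0,.0095,.03,.044,.05):
    y=-.1626+op/2
    print(op,z,"inner face x+-10:",project(c,[[.67,y,z],[.65,y,z]]).round(0).tolist(),"outer",project(c,[[.67,y+.018,z],[.65,y+.018,z]]).round(0).tolist())
print("seen open tip cols 268-280 row 200.9; closed cols 270-285 row 192")
print("roll",locate(dict(side=c),"blue",dict(side=(285,190)),0,.044,.031,30)[0])
arm.move_straight([.66,-.1626,.06],v=.1); command_gripper(.092); st("up")
i=viewer.camera("side")["img"]; cv2.imwrite("pics/open.png",cv2.resize(i[60:230,200:370],None,fx=3.4,fy=3.4,interpolation=cv2.INTER_CUBIC)[:,:,::-1])
E
```

```text
0.092 0.0 inner face x+-10: [[271.0, 215.0], [281.0, 218.0]] outer [[267.0, 222.0], [278.0, 224.0]]
0.092 0.0095 inner face x+-10: [[271.0, 211.0], [281.0, 214.0]] outer [[267.0, 218.0], [278.0, 220.0]]
0.092 0.03 inner face x+-10: [[270.0, 203.0], [281.0, 205.0]] outer [[266.0, 209.0], [277.0, 212.0]]
0.092 0.044 inner face x+-10: [[270.0, 197.0], [281.0, 199.0]] outer [[266.0, 203.0], [277.0, 206.0]]
0.092 0.05 inner face x+-10: [[270.0, 194.0], [281.0, 197.0]] outer [[266.0, 201.0], [277.0, 203.0]]
0.05 0.0 inner face x+-10: [[275.0, 207.0], [286.0, 210.0]] outer [[272.0, 214.0], [282.0, 216.0]]
0.05 0.0095 inner face x+-10: [[275.0, 204.0], [285.0, 206.0]] outer [[271.0, 210.0], [282.0, 213.0]]
0.05 0.03 inner face x+-10: [[274.0, 195.0], [285.0, 198.0]] outer [[271.0, 202.0], [282.0, 204.0]]
0.05 0.044 inner face x+-10: [[274.0, 189.0], [285.0, 192.0]] outer [[270.0, 196.0], [281.0, 198.0]]
0.05 0.05 inner face x+-10: [[274.0, 187.0], [285.0, 189.0]] outer [[270.0, 193.0], [281.0, 196.0]]
seen open tip cols 268-280 row 200.9; closed cols 270-285 row 192
roll [ 0.66030407 -0.16186851]
up 15.94 p [ 0.66   -0.1626  0.06  ] rot [ 3.142 -0.    -0.   ] F [-0.56  0.01  1.39] op 0.0918
```

View pics/open.png

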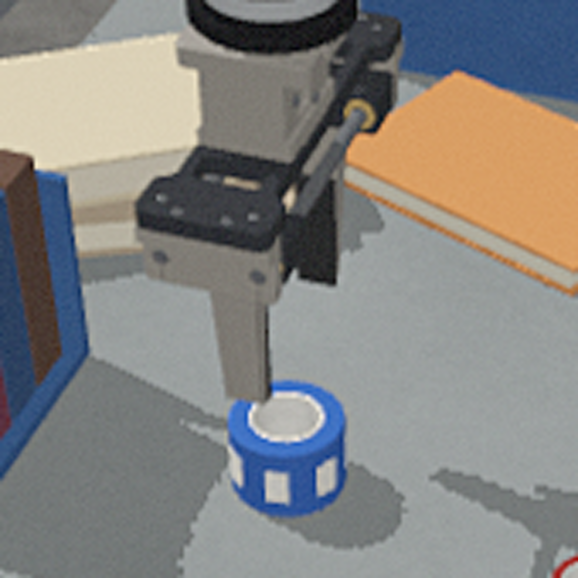

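The finger tips image at about z ≈ 0.10 when the reported TCP z is 0.060, while x agrees. So the true tip is roughly 35–40 mm above the reported TCP, and the fingers closed on the roll's top. I'll measure this offset by touching the counter gently beside the roll, then grasp relative to that touch.

```bash
python3 - <<'E'
from m import *
xy=[.66,-.162]
arm.move_straight([*xy,.0],v=.15); st("near")
hit=arm.move_straight([*xy,-.05],v=.03,contact_N=4); o=st(f"touch {hit}")
z0=o["ee_pos"][2]; open("z0","w").write(str(z0))
if hit:
    arm.move_straight([*xy,z0+.008],v=.05); st("raised")
    command_gripper(.05,25); o=st("grip")
    if .058<o["opening"]<.066:
        arm.move_straight([*xy,z0+.15],v=.12); st("up")
E
```

```text
near 16.54 p [ 6.602e-01 -1.621e-01  3.000e-04] rot [ 3.142 -0.     0.   ] F [0.25 0.42 0.1 ] op 0.0921
touch True 17.63 p [ 0.6599 -0.1619 -0.0343] rot [-3.141e+00  1.000e-03  0.000e+00] F [-0.73 -0.01  3.51] op 0.0918
raised 17.96 p [ 0.6603 -0.1622 -0.0259] rot [-3.141e+00  1.000e-03  0.000e+00] F [-0.47 -0.19  0.32] op 0.0917
grip 18.51 p [ 0.6598 -0.1619 -0.0265] rot [-3.141e+00  2.000e-03 -0.000e+00] F [ 0.34 -0.32  0.35] op 0.0622
up 19.84 p [ 0.6593 -0.1617  0.1145] rot [-3.14   0.004 -0.   ] F [ 0.49 -0.12 -1.68] op 0.0623
```

Contact came at reported z = −0.0343, so the offset is 34 mm. The grip reads 62.2 mm, matching the blue roll, and it carries weight. I'll hover over the post with the roll just above the tip and check alignment.

```bash
python3 - <<'E'
from m import *
from h import *
z0=float(open("z0").read())
arm.move_straight([*POST,z0+.15],v=.2); arm.move_straight([*POST,z0+.105],v=.1); arm.sleep(.3); st("hover")
c={n:viewer.camera(n) for n in("side","top")}
for n in c: 
    q=project(c[n],cyl(*POST,.097,.141,.031)); print(n,q.min(0).round(1),q.max(0).round(1)); 
    im=c[n]["img"].copy()
    cv2.polylines(im,[cv2.convexHull(np.float32(q)).astype(int)],True,(255,255,0),1); c[n]["o"]=im
v=lambda i,u,w:cv2.resize(i[w-85:w+85,u-60:u+60],None,fx=3.2,fy=3.2,interpolation=cv2.INTER_CUBIC)
cv2.imwrite("pics/hover.png",np.hstack([v(c["side"]["o"],290,330),v(c["side"]["img"],290,330)])[:,:,::-1])
E
```

```text
hover 22.54 p [0.5385 0.144  0.0714] rot [-3.141e+00  1.000e-03  0.000e+00] F [-0.21 -0.65  0.16] op 0.0623
side [264.1 276. ] [313.9 336. ]
top [194.7 210.9] [235.5 248.3]
```

View pics/hover.png

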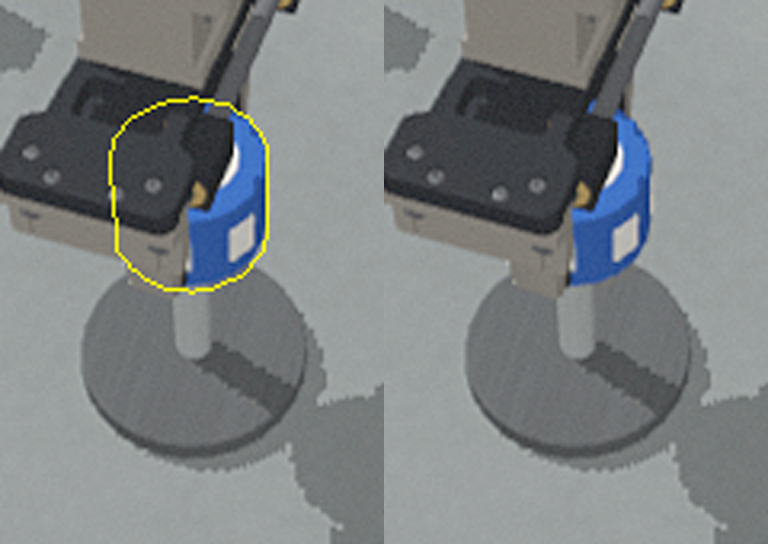

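The held roll matches the predicted outline to within 1 px. Its right edge is near column 313 and its bottom near row 335, and it looks level. Lowering until contact, expected at z0 + 0.020.

```bash
python3 - <<'E'
from m import *
from h import *
z0=float(open("z0").read())
arm.move_straight([*POST,z0+.035],v=.06); st("mid")
hit=arm.move_straight([*POST,z0+.014],v=.03,contact_N=4); o=st(f"hit {hit}"); h=o["ee_pos"][2]-z0; print("above z0",h)
if hit and h<.024:
    command_gripper(.092); st("open")
    arm.move_straight([*POST,z0+.15],v=.15)
    arm.move_straight([.474,-.092,z0+.15],v=.25); st("at red")
    c={n:viewer.camera(n) for n in("side","top")}
    print("red",locate({"side":c["side"]},"red",dict(side=(376,241)),0,.044,.025,30)) if 0 else ""
    cv2.imwrite("pics/blue_on.png",c["side"]["img"][:,:,::-1])
    for n,g in(("side",(291,335)),("top",(224,235))): print(n,locate(c,"blue",{n:g},.012,.056,.031,35))
E
```

```text
mid 23.96 p [0.5385 0.144  0.0012] rot [-3.141e+00  1.000e-03 -0.000e+00] F [ 0.97  0.29 -0.46] op 0.0628
hit True 24.49 p [ 0.5379  0.144  -0.0147] rot [-3.141e+00  2.000e-03 -0.000e+00] F [-0.66  0.66  3.66] op 0.062
above z0 0.01953110075579697
open 25.09 p [ 0.5371  0.144  -0.0152] rot [-3.141  0.004 -0.   ] F [0.01 0.59 0.26] op 0.0918
at red 27.24 p [ 0.4739 -0.0912  0.1155] rot [-3.14e+00  4.00e-03  1.00e-03] F [-0.42  0.32  0.26] op 0.0922
side (array([0.53860431, 0.14279624]), array([-2.83863994e-06,  9.52612822e-07]), {'side': 0.91})
top (array([0.53759498, 0.14430423]), array([5.50991786e-09, 3.88940634e-07]), {'top': 0.87})
```

View pics/blue_on.png

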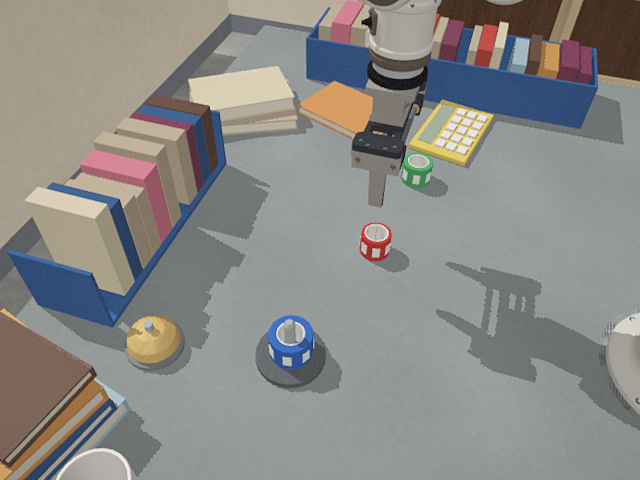

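Blue sits flat round the post at (291,342), with contact at z0 + 0.0195 and the centre fitted within 2 mm of the axis. Red at (376,241) and green at (417,170) are unmoved. Red next.

```bash
python3 - <<'E'
from m import *
from h import *
z0=float(open("z0").read()); xy=[.474,-.092]
arm.move_straight([*xy,z0+.06],v=.15); arm.move_straight([*xy,z0+.008],v=.06); st("down")
command_gripper(.038,25); o=st("grip")
if .046<o["opening"]<.054:
    arm.move_straight([*xy,z0+.15],v=.12); st("up")
    arm.move_straight([*POST,z0+.15],v=.2); arm.move_straight([*POST,z0+.105],v=.1); arm.sleep(.2); st("hover")
    c=viewer.camera("side"); q=project(c,cyl(*POST,.097,.141,.025)); print(q.min(0),q.max(0)); im=c["img"].copy()
    cv2.polylines(im,[cv2.convexHull(np.float32(q)).astype(int)],True,(255,255,0),1)
    cv2.imwrite("pics/hover2.png",cv2.resize(im[245:415,230:350],None,fx=3.2,fy=3.2,interpolation=cv2.INTER_CUBIC)[:,:,::-1])
E
```

```text
down 29.11 p [ 0.4744 -0.0922 -0.0259] rot [-3.141e+00  3.000e-03 -0.000e+00] F [-0.37 -0.17  1.01] op 0.0918
grip 29.82 p [ 0.474  -0.092  -0.0262] rot [-3.141e+00  3.000e-03  0.000e+00] F [-0.71  0.57  0.7 ] op 0.0498
up 31.15 p [ 0.4734 -0.0917  0.1148] rot [-3.14   0.005  0.   ] F [ 0.51  0.58 -0.55] op 0.0497
hover 33.33 p [0.5387 0.144  0.0717] rot [-3.141e+00  2.000e-03 -0.000e+00] F [ 0.13 -0.74 -0.08] op 0.0499
[268.9813305  279.60976975] [309.13783379 332.05486521]
```

View pics/hover2.png

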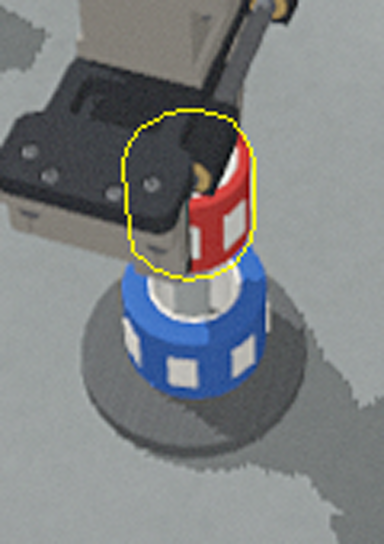

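Red is held level at the predicted outline: right edge near column 309, bottom near row 331, above the post. Now I'll lower it onto blue, with contact expected at z0 + 0.064.

```bash
python3 - <<'E'
from m import *
from h import *
z0=float(open("z0").read())
arm.move_straight([*POST,z0+.078],v=.05); st("mid")
hit=arm.move_straight([*POST,z0+.058],v=.03,contact_N=4); o=st(f"hit {hit}"); h=o["ee_pos"][2]-z0; print("above z0",h)
if hit and h<.068:
    command_gripper(.092); st("open")
    arm.move_straight([*POST,z0+.17],v=.15); arm.move_straight([.474,-.092,z0+.2],v=.25); arm.sleep(.3); st("clear")
    c={n:viewer.camera(n) for n in("side","top")}
    cv2.imwrite("pics/end.png",c["side"]["img"][:,:,::-1])
    for n,g in(("side",(290,318)),("top",(221,233))): print(n,locate(c,"red",{n:g},.056,.1,.025,35))
    print("green",locate(c,"green",dict(side=(417,170),top=(456,289)),0,.044,.028,30))
E
```

```text
mid 34.07 p [0.5381 0.144  0.0437] rot [-3.141e+00  3.000e-03  0.000e+00] F [-0.57 -0.58  0.2 ] op 0.0501
hit True 34.58 p [0.5382 0.144  0.0296] rot [-3.141e+00  3.000e-03  0.000e+00] F [0.15 0.16 4.26] op 0.0497
above z0 0.06390280709798424
open 35.33 p [0.5374 0.144  0.029 ] rot [-3.141  0.005  0.   ] F [ 0.09 -0.05 -1.07] op 0.0915
clear 37.62 p [ 0.4741 -0.0914  0.1656] rot [-3.141e+00  5.000e-03  1.000e-03] F [-0.69  0.01 -0.44] op 0.0919
side (array([0.53934672, 0.14282042]), array([-1.86809820e-06, -5.67429765e-08]), {'side': 0.88})
top (array([0.53834975, 0.14488947]), array([-3.84780577e-07, -1.78782301e-07]), {'top': 0.83})
green (array([ 0.44353544, -0.30570587]), array([ 1.45483806, -2.09049559, -1.51741761, -1.00321361]), {'side': 0.88, 'top': 0.5})
```

View pics/end.png

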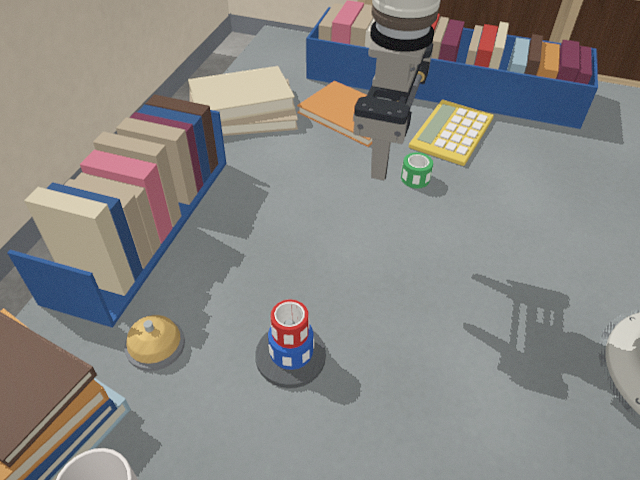

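Red at (289,322) rests flat on blue at (291,345), both round the post, and green is still at (417,170) in the side view. Green's top-view mask is half-hidden (area ratio 0.5), which explains its 7 mm fit shift. The gripper is clear, so I'm handing in.

```bash
python3 -c "
from rig import job; print(job.sign_off())"
```

```text
the job is handed in; nothing more can be done
None
```

Both rolls are on the spindle: blue is fully home on the foot and red rests flat on blue. I lowered each until it touched before letting go. The job was handed in at about 38 s of the 56 s allowed, and the sign-off gives no verdict.

- **First grasp failed:** my first grasp of blue closed on its top rim, because the real finger tips sit 34 mm above the reported TCP. The retry on blue, to check the grasp, closed on the rim again with about 6 N upward on the tool; neither moved the roll. I measured the offset by touching the counter and worked from that afterwards.
- **Seating:** both contacts came within 0.5 mm of the expected height, 19.5 mm for blue (expected 20) and 63.9 mm for red (expected 64). The grip openings matched the roll sizes at 62 mm and 50 mm.
- **Final position:** the camera fits put both rolls within about 2 mm of the post axis. The last picture shows them stacked level with the gripper clear. I measured blue before red went on, not after.
- **Green roll:** it looks unmoved in the last side picture, and the arm never went near it. The last two-camera fit was off by 7 mm with pixel errors of up to 2. I put that down to the arm probably hiding part of green in the top view (only half its area showed), so that check is weak.

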